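# Bolt the macaron delivery box shut

### The job

The macarons are packed: shut the delivery box for the road. Close the lid gently, then slide the bolt on it across into the keeper, pressing the lid down against its springy seal as you do so, because the bolt only lines up while the lid is held down. Last, find the notch with the bolt's handle, turn it fully down into it so that the bolt cannot work back, and let go. About 15 N of pressing is enough: do not force the bolt or slam the lid (over 30 N), and leave the things standing round the box alone.

Things in the scene. Friction and masses are not known exactly. Their poses are not given: they have to be found in the camera images.
- box: plywood delivery box, fixed: 220 mm deep (its x), 370 mm wide (its y), walls 80 mm high, top of the shut lid and of the deck at z = 89 mm. Origin: centre of its underside, on the table; x points from the front wall back to the hinges, y along the front to the end with the fixed deck, z up. The deck is the 67 mm strip of top at the +y end (y = 118 to 185 mm).
- lid (a joint): angle of the lid (plywood frame, clear pane, 220 x 300 x 9 mm, y = -185 to 115 mm in the box): 0 = shut, grows as its front edge rises, at most 1.0 rad. Its hinge line runs along y through x = 110, z = 80 mm of the box. Stiff balanced hinges: it stays where it is left and needs about 3 N at the front edge to move.
- lid_edge (a point): middle of the lid's front edge, on its top face; its x points to the hinges, z out of the top. A black rubber bulb seal on the front wall meets the lid 7 mm before it is shut: left alone, the lid rests some 5 mm proud of shut here. Pressing it shut at the bolt takes about 12 N.
- bolt (a joint): travel of the barrel bolt on the lid along the box's +y: 0 = withdrawn, drag 1.5 N. Rod 12 mm thick, axis 14 mm above the lid's top at x = -86 mm in the box. Its handle drops into a notch in the side flange after 36 to 56 mm; 9 mm past it the upright stem meets the front strap and stops. Strap and notch are one pressing, screwed on through slots: their place varies and must be felt.
- bolt_handle (a joint): angle of the bolt's handle about the rod: 0 = upright, grows as it turns over to the front (-x of the box), 1.45 rad = fully down in the notch. It stays where it is left (0.05 N m). A side flange along the bolt stops it at about 0.95 rad everywhere but in the notch, which is 12 mm wide along y; the flat stem is 9 mm wide. Leaning on the flange it can be drawn along until it drops in.
- knob (a point): centre of the handle's black knob, 17 mm across, 26 mm long along the handle, 48 mm from the rod's axis; z along the handle away from the rod, y along the rod. Pinched from above with the jaws closing along the rod, it can be pressed, slid and swung down in one grasp; it turns between the pads. Upright it stands up to 75 mm above the lid; fully down it overhangs the front of the box.
- keeper: steel staple on the deck, opening 16 mm wide, under a bar 21.5 mm above the deck (1.5 mm clear of the rod when the lid is shut), 16 mm long along y, top 27 mm above the deck. Origin: on the deck under its opening (x = -86, y = 139, z = 89 mm in the box). The bolt's round nose reaches it after 20 mm of travel; with the lid proud it runs against the top bar and stops there.
- gel_rose: bystander: squeeze bottle with a rose label and a white cone cap, 36 mm across, 127 mm tall, beside the box's deck end; origin under its foot
- sprinkle_pink: bystander: pink sprinkle jar with a white lid, 47 mm across, 63 mm tall, beside the box's other end; origin under its foot
- ribbon_roll: bystander: pink ribbon on a white spool, 66 mm across, 25 mm high, lying in front to the right; origin under its middle
- buffers: two small black rubber buffers on top of the front wall, near y = -171 and y = 103 mm in the box, on which the shut lid rests. Origin: on the front wall's middle line at box x = -105.5, y = 0, z = 80 mm, level with their tops.

How it is judged:
By the outcome, as a careful person would: the job done as asked, in the order asked, and still so for the second after the job is handed in, with the robot touching nothing.
It also fails if it takes over 70 s, if anything falls off the work surface, if the arm or the gripper's body presses on something with over 40 N, if the wrist force passes 120 N, or if a joint passes its speed limit or range.

### The arm

A 7-joint arm with a two-finger parallel gripper is mounted at the origin on a cart in front of the work surface, level with it; the furniture and walls round the work are solid. World frame = base frame: x ahead of the robot, y to its left, z up, the work surface at z = 0. Lengths are in m, angles in rad, forces in N, time in s.
With the tool pointing down it reaches from about 0.425 to 0.875 m from the base axis. Payload 4.7 kg.
Tool frame: the origin (TCP) lies between the finger pads; the fingertips stand 17 mm ahead of it and the grasp point (between the pads) lies 2 mm behind it; z points along the fingers, y is the direction in which the jaws open and shut (so a half turn about z gives the same grasp; the last joint's range is limited). The gripper opens to 87 mm and grips with 3 to 60 N. Pads are 19 mm wide; open, the fingers measure 117 mm over their backs; the gripper's body (75 mm by 190 mm) begins 51 mm behind the grasp point.
Start: joints at [-1.249, 0.321, -0.07, 1.45, 0.023, 1.371, -0.057], TCP at [0.197, 0.619, 0.24] pointing down, gripper open.
Joint ranges: [-2.86, 2.86], [-0.3, 2.09], [-1.38, 1.24], [0.06, 2.45], [-1.56, 4.7], [0.09, 2.05], [-2.69, 2.69]. Speed limits (rad/s): [2.57, 2.57, 3.14, 3.14, 3.14, 3.14, 3.14].

### API

Orientations are given as a rotation vector (axis times angle).
In Python, from bench import bot, snapshot, calibration, recognise gives the robot as it stands.
- The arm moves only by the tool move_arm, never from a script. Its argument "series" is a list that holds one entry, the list of rows, each a list of 4 numbers: the shift along the tool's x, y, z in units of 30 mm (1.0 is 30 mm), then the turn about the tool's z in units of 6 degrees (1.0 is 6 degrees). In form: [[[dx, dy, dz, spin], ...]]. A call has 1 to 5 rows; each row is the pose to reach, as a shift and turn from the pose measured when the call began, along the tool's axes at that moment; what a row does not reach only later rows make up. A row lasts 1/12 s, in which the tool goes at most 41.7 mm and 7.16 degrees, less where a joint would pass 70% of its speed; a pose out of reach is approached as far as the arm can. A call with a gripper value outside its range is refused whole. "hand" is the closure, from 0 (fully open) to 1 (shut), set as the call begins (left out, the last holds). The fingers move at their own pace and stop on an object; "force" is the grip in N (left out, the last holds). Time passes only in rows, so rows that repeat a pose let the fingers close. It gives the time, the measured TCP pose, the force and the opening at its end, in the units of the state.
- bot.get_obs(): the state, without advancing time (a new reading comes with each control period).
- snapshot(name): name is "scene" or "top" or "wrist"; returns the picture (400x640x3 uint8, red, green, blue); there is no depth.
- calibration(name): a dict with "vertical_fov" (degrees; the focal length in pixels is half the picture's height over the tangent of half this angle, whatever the lens; pixels are square), "cx", "cy" (the principal point, pixels), "distortion" ([k1, k2, p1, p2, k3] as OpenCV has them; the pictures are not rectified), "view" (4x4, takes a point from world to camera coordinates); the wrist camera has in their place "hand_eye" (4x4, takes a point from camera to tool coordinates, whose origin is the TCP and whose axes are the flange's). Camera axes: x right, y up, looking along -z (the intrinsics and any distortion apply to the point x, -y, -z); pixel columns grow to the right and rows downward; lengths in m; the calibration is good to about 2 mm. A picture is of the moment at which its call begins: read the wrist's pose just before it. calibration takes no time and is no camera call.
- bot.sign_off(): hands the job in, once; it reports no verdict.
Trained networks look in the newest picture that a camera, given by its name, has taken for a name from the list of things; names that differ only in an ending like _2 or _b are one class to them, and where a whole thing is asked for, a point or a joint stands for the part that bears it (a point fixed in the world has none). Each returns a list of dicts, best first, with "confidence" (0 to 1); they miss things now and then, are a little off and sometimes report something else, mostly with a low value. They report only what shows in the picture. A call takes as long as a camera call.
- recognise(camera, label): "bbox" ([left, top, width, height] in pixels, round what is visible of it).
The state is a dict: "time_s": time; "qpos": joint angles; "joint_velocities": joint speeds; "joint_efforts": joint torques, N m; "ee_pos": TCP position; "orientation": TCP orientation; "contact_force": force on the tool from outside, world axes, zero at the start; "moment": the same for the moment, N m; "width": opening from 0.0 (shut) to 1.0 (fully open).
Only numpy, scipy, OpenCV 4.12 (cv2) and the standard library are available. Lean on these libraries where they do the work, as an engineer would, in place of code of your own. Each camera call takes 0.05 s, during which the arm holds its last target.

## Working session

There is one attempt and no reset: what is moved stays moved. The work goes in short steps, Python scripts to look and compute and a tool call to move; the robot and the scene stay as the last step left them, time stands still between calls to the robot, and variables do not carry over. Pictures are saved under pics/ and viewed, and the job is handed in when it is done.

Besides the shell and the picture viewer there is one more tool, called after ">>>" by a JSON object that holds its "fn" and its "kwargs". move_arm: Moves the arm, as the interface text tells. Its arguments: {"type":"object","properties":{"series":{"type":"array"},"hand":{"type":"number"},"force":{"type":"number"}},"required":["series"]}

```bash
ls; mkdir -p pics
python3 - <<'E'
from bench import bot, snapshot, calibration, recognise
import cv2
for n in ["scene","top","wrist"]:
    im=snapshot(n); cv2.imwrite(f"pics/{n}0.png",im[:,:,::-1])
    c=calibration(n); print(n,c)
print(bot.get_obs())
for cam in ["scene","top"]:
    for l in ["box","lid","knob","keeper","gel_rose","sprinkle_pink","ribbon_roll","bolt"]:
        try: print(cam,l,recognise(cam,l)[:2])
        except Exception as e: print(cam,l,e)
E
```

```text
pics
scene {'vertical_fov': 55.73507950499091, 'cx': 320.18917649938743, 'cy': 197.98860276531272, 'distortion': array([0.0181607, 0.       , 0.       , 0.       , 0.       ]), 'view': array([[ 5.52621478e-01, -8.33431889e-01,  8.88168018e-04,
        -3.42973935e-01],
       [ 6.07902714e-01,  4.03809006e-01,  6.83661156e-01,
        -4.38984022e-01],
       [-5.70143659e-01, -3.77265919e-01,  7.29799037e-01,
        -7.09665219e-01],
       [ 0.00000000e+00,  0.00000000e+00,  0.00000000e+00,
         1.00000000e+00]])}
top {'vertical_fov': 50.03631417973631, 'cx': 318.44776526990677, 'cy': 195.38485349025416, 'distortion': array([0.01885002, 0.        , 0.        , 0.        , 0.        ]), 'view': array([[-0.02031761, -0.99951844, -0.02345381,  0.00585652],
       [ 0.99559313, -0.02237478,  0.09106971, -0.5980837 ],
       [-0.09155063, -0.02150013,  0.99556829, -1.0431383 ],
       [ 0.        ,  0.        ,  0.        ,  1.        ]])}
wrist {'vertical_fov': 70.70292410806616, 'cx': 319.69539892309774, 'cy': 201.49209438706788, 'distortion': array([-0.02102032,  0.        ,  0.
[... 1760 characters left out ...]
2.9, 150.4, 117.1], 'confidence': 0.58}, {'bbox': [425.6, 276.0, 26.1, 29.9], 'confidence': 0.56}]
top knob [{'bbox': [273.8, 188.3, 5.8, 12.9], 'confidence': 0.58}]
top keeper [{'bbox': [231.9, 192.1, 8.4, 23.0], 'confidence': 0.62}, {'bbox': [273.6, 185.0, 7.2, 15.5], 'confidence': 0.51}]
top gel_rose [{'bbox': [238.8, 124.4, 151.0, 110.5], 'confidence': 0.6}, {'bbox': [196.7, 141.4, 24.3, 20.8], 'confidence': 0.55}]
top sprinkle_pink [{'bbox': [386.2, 197.3, 25.7, 17.3], 'confidence': 0.87}]
top ribbon_roll [{'bbox': [242.7, 185.7, 59.2, 20.7], 'confidence': 0.68}, {'bbox': [424.5, 273.4, 26.7, 31.0], 'confidence': 0.61}]
top bolt [{'bbox': [243.7, 185.0, 59.7, 23.3], 'confidence': 0.59}]
```

View images.

Run:
```python
import cv2
a=cv2.imread("pics/scene0.png"); cv2.imwrite("pics/scene0c.png",cv2.resize(a[120:390,220:420],None,fx=2.2*1.3,fy=2.2,interpolation=cv2.INTER_CUBIC) if 0 else cv2.resize(a[125:305,230:420],None,fx=3.3,fy=3.3,interpolation=cv2.INTER_CUBIC))
a=cv2.imread("pics/top0.png"); cv2.imwrite("pics/top0c.png",cv2.resize(a[100:320,185:455],None,fx=2.7,fy=2.7,interpolation=cv2.INTER_CUBIC))
```

```text
(no output)
```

View pics/scene0.png

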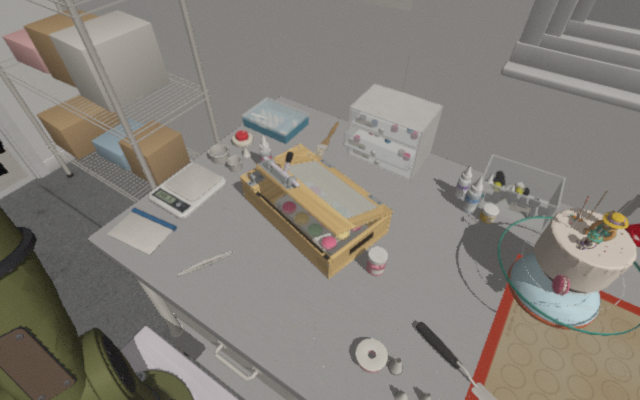

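View pics/scene0c.png

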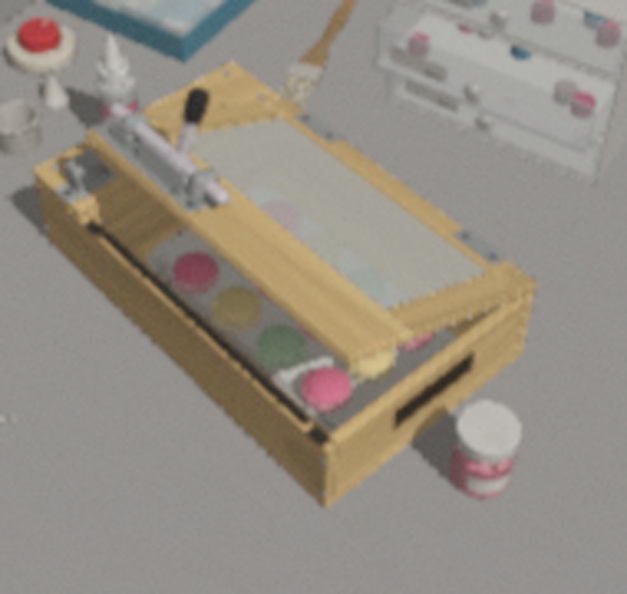

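View pics/top0c.png

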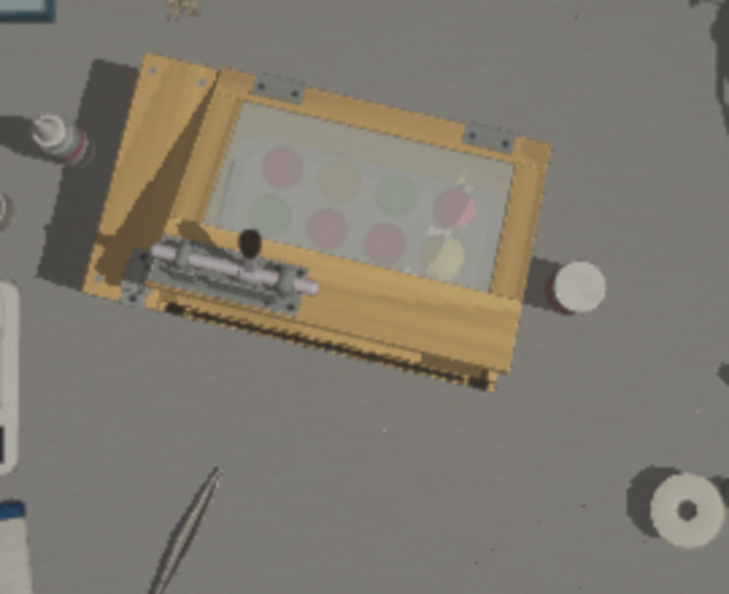

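View pics/wrist0.png

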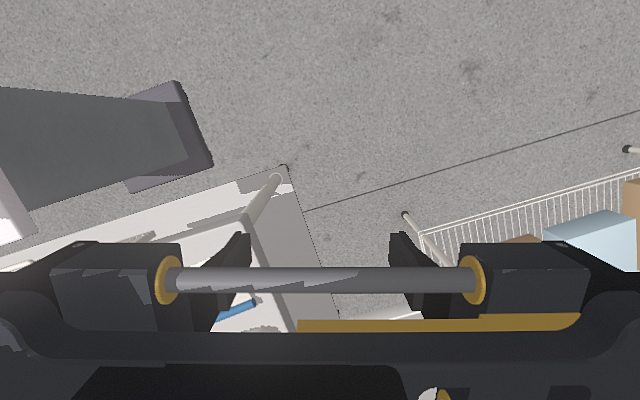

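```bash
cat > h.py <<'E'
import numpy as np, cv2
from scipy.optimize import least_squares
from scipy.spatial.transform import Rotation as R
from bench import bot, snapshot, calibration, recognise
def K(c):
    f=200/np.tan(np.radians(c["vertical_fov"])/2)
    return np.array([[f,0,c["cx"]],[0,f,c["cy"]],[0,0,1]])
def proj(c,P,view=None):
    P=np.atleast_2d(P); V=c["view"] if view is None else view
    Q=P@V[:3,:3].T+V[:3,3]; Q=Q*[1,-1,-1]
    return cv2.projectPoints(Q.reshape(-1,1,3),np.zeros(3),np.zeros(3),K(c),np.array(c["distortion"]))[0].reshape(-1,2)
def wview(c,o):
    T=np.eye(4);T[:3,:3]=R.from_rotvec(o["orientation"]).as_matrix();T[:3,3]=o["ee_pos"]
    return np.linalg.inv(T@c["hand_eye"])
def lidp(P,th):
    P=np.atleast_2d(P)-[110,0,80]; c,s=np.cos(th),np.sin(th)
    # front edge (x negative) rises
    return np.c_[P[:,0]*c+P[:,2]*s, P[:,1], -P[:,0]*s+P[:,2]*c]+[110,0,80]
def b2w(P,box):
    x,y,yaw=box; P=np.atleast_2d(P)/1000.
    c,s=np.cos(yaw),np.sin(yaw)
    return np.c_[x+P[:,0]*c-P[:,1]*s, y+P[:,0]*s+P[:,1]*c, P[:,2]]
E
python3 - <<'E'
from h import *
ct,cs=calibration("top"),calibration("scene")
T=lambda u,v:(185+(u+.5)/2.7-.5,100+(v+.5)/2.7-.5)
S=lambda u,v:(230+(u+.5)/3.3-.5,125+(v+.5)/3.3-.5)
obs=[(ct,0,(110,185,89),T(145,54)),(ct,0,(-110,185,89),T(84,291)),(ct,0,(-110,-185,80),T(492,391)),
(ct,1,(110,-185,89),T(551,146)),(ct,1,(-110,-185,89),T(510,372)),
(cs,0,(110,185,89),S(233,63)),(cs,0,(-110,185,89),S(37,170)),(cs,0,(-110,-185,0),S(326,505)),(cs,0,(-110,-185,80),S(326,437)),
(cs,1,(-110,-185,89),S(352,355)),(cs,1,(110,-185,89),S(535,285))]
def res(p):
    r=[]
    for c,l,P,uv in obs:
        P=lidp(P,p[3]) if l else np.atleast_2d(P)
        r.append((proj(c,b2w(P,p[:3]))-uv).ravel())
    return np.concatenate(r)
s=least_squares(res,[0.6,0.05,-.25,.3],loss="soft_l1",x_scale=[.1,.1,.1,.1])
print(s.x,np.degrees(s.x[2]),s.cost);print(np.round(s.fun.reshape(-1,2),1))
E
```

```text
[ 0.62757634  0.02976208 -0.25950752  0.38199442] -14.868685400895904 7.702098527162633
[[-0.1 -0.9]
 [-1.   0.2]
 [ 0.7  0.6]
 [ 0.6 -0.9]
 [-0.1 -0.1]
 [-0.1 -1.2]
 [-1.5 -0.8]
 [-0.3  1.3]
 [ 0.2  3.6]
 [-0.4 -0. ]
 [ 1.2 -0.8]]
```

```bash
cat >> h.py <<'E'
BOX=(0.6276,0.0298,-0.2595); TH=0.382
def st(o=None,base=None):
    """tcp in box mm, tool yaw err deg, force in box axes"""
    o=o or bot.get_obs(); x,y,yaw=BOX; c,s=np.cos(yaw),np.sin(yaw)
    d=o["ee_pos"]-[x,y,0]; b=np.array([c*d[0]+s*d[1],-s*d[0]+c*d[1],d[2]])*1000
    M=R.from_rotvec(o["orientation"]).as_matrix()
    f=o["contact_force"]; fb=np.array([c*f[0]+s*f[1],-s*f[0]+c*f[1],f[2]])
    yerr=np.degrees(np.arctan2(-M[0,1],M[1,1])-yaw)
    return o,b,M,fb,yerr
def goto(tb):
    """tool-unit shift to put the TCP at box mm tb, spin to align"""
    o,b,M,fb,ye=st(); w=b2w(tb,BOX)[0]-o["ee_pos"]
    d=M.T@w/0.030
    print("t %.2f"%o["time_s"],"tcp box",b.round(1),"F",fb.round(1),"yerr %.2f"%ye,"width %.3f"%o["width"],"tilt",M[:,2].round(3))
    print("  move",d.round(3),"spin %.2f"%(ye/6),"rows>=",np.ceil(np.linalg.norm(w)*1000/41.7))
E
python3 - <<'E'
from h import *
ct,cs=calibration("top"),calibration("scene")
T=lambda u,v:(185+(u+.5)/2.7-.5,100+(v+.5)/2.7-.5)
S=lambda u,v:(230+(u+.5)/3.3-.5,125+(v+.5)/3.3-.5)
f=lambda p:np.concatenate([(proj(ct,b2w(lidp((-86+p[1],p[0],151),TH),BOX))-T(250,243)).ravel(),(proj(cs,b2w(lidp((-86+p[1],p[0],151),TH),BOX))-S(195,104)).ravel()])
s=least_squares(f,[60,0]);print(s.x,s.fun)
# keeper, gel_rose positions
goto((-78,-80,300))
goto((-78,-80,200))
E
```

```text
[33.80322496  1.90398153] [-0.12813657  0.05125202  0.13822436  0.09374397]
t 0.95 tcp box [-567.5  459.4  239.6] F [1.  0.8 0.5] yerr -2.77 width 0.999 tilt [ 0.  0. -1.]
  move [-17.167 -17.171  -2.014] spin -0.46 rows>= 18.0
t 0.95 tcp box [-567.5  459.4  239.6] F [1.  0.8 0.5] yerr -2.77 width 0.999 tilt [ 0.  0. -1.]
  move [-17.167 -17.171   1.319] spin -0.46 rows>= 18.0
```

>>> {"fn": "move_arm", "kwargs": {"series": [[[0,0,-1,0],[0,0,-2,0],[-1,-1,-2,-0.46],[-2,-2,-2,-0.46],[-2.9,-2.9,-2,-0.46]]], "hand": 1, "force": 20}}

```text
time_s: 1.37
ee_pos: [0.2541, 0.5092, 0.3001]
orientation: [0.404, 3.115, 0.002]
contact_force: [1.2, 0.5, 0.9]
width: 0.708
```

```bash
python3 -c "
from h import *
goto((-78,-100,300))"
```

```text
t 1.37 tcp box [-484.   367.5  300.1] F [1.  0.8 0.9] yerr 0.07 width 0.708 tilt [ 0.001  0.001 -1.   ]
  move [-1.3515e+01 -1.5601e+01 -7.0000e-03] spin 0.01 rows>= 15.0
```

>>> {"fn": "move_arm", "kwargs": {"series": [[[-0.8,-1.0,0,0],[-1.7,-2.0,0,0],[-2.6,-3.0,0,0],[-3.5,-4.0,0,0],[-4.4,-5.1,0,0]]]}}

```text
time_s: 1.78
ee_pos: [0.3428, 0.3267, 0.3002]
orientation: [0.404, 3.114, 0.003]
contact_force: [2.0, 1.0, 0.3]
width: 0.326
```

>>> {"fn": "move_arm", "kwargs": {"series": [[[-0.9,-1.0,0,0],[-1.8,-2.0,0,0],[-2.7,-3.0,0,0],[-3.6,-4.1,0,0],[-4.4,-5.1,0,0]]]}}

```text
time_s: 2.2
ee_pos: [0.4321, 0.1428, 0.3004]
orientation: [0.405, 3.113, 0.004]
contact_force: [0.2, 1.0, -0.3]
width: 0.019
```

```bash
python3 -c "
from h import *
goto((-78,-100,300))"
```

```text
t 2.20 tcp box [-218.    59.   300.4] F [-0.1  1.  -0.3] yerr 0.06 width 0.019 tilt [ 0.002  0.003 -1.   ]
  move [-4.660e+00 -5.305e+00  4.000e-03] spin 0.01 rows>= 6.0
```

>>> {"fn": "move_arm", "kwargs": {"series": [[[-0.9,-1.0,0,0],[-1.8,-2.0,0,0],[-2.7,-3.0,0,0],[-3.6,-4.1,0,0],[-4.5,-5.1,0,0]]]}}

```text
time_s: 2.62
ee_pos: [0.5239, -0.0418, 0.3007]
orientation: [0.404, 3.112, 0.006]
contact_force: [-0.6, 0.5, 0.3]
width: 0.003
```

Run:
```python
from h import *
goto((-78,-100,192))
o=bot.get_obs(); im=snapshot("wrist"); cv2.imwrite("pics/w1.png",im[:,:,::-1])
c=calibration("wrist"); V=wview(c,o)
for n,P in dict(fr=lidp((-110,-185,89),TH),fl=lidp((-110,115,89),TH),dfl=(-110,185,89),ffr=(-110,-185,80),knob=lidp((-86,34,151),TH),keep=(-86,139,116)).items():
    print(n,proj(c,b2w(P,BOX),V).round(1))
```

```text
t 2.62 tcp box [-81.9 -95.8 300.7] F [-0.8  0.3  0.3] yerr 0.06 width 0.003 tilt [ 0.004  0.003 -1.   ]
  move [-0.12  -0.155  3.624] spin 0.01 rows>= 3.0
fr [[229.9 190.3]]
fl [[525.5 190.4]]
dfl [[537.5 160.2]]
ffr [[249.6 158.6]]
knob [[464.2 253.1]]
keep [[512.7 183.1]]
```

View pics/w1.png

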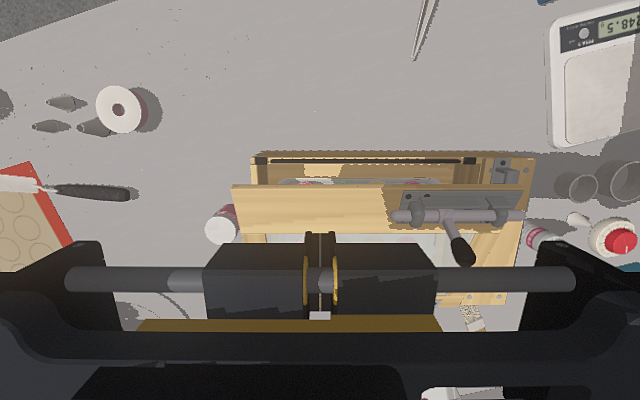

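>>> {"fn": "move_arm", "kwargs": {"series": [[[-0.15,-0.1,1,0],[-0.15,-0.15,2,0],[-0.15,-0.15,3,0],[-0.15,-0.15,3.4,0],[-0.15,-0.15,3.5,0]]]}}

```text
time_s: 3.08
ee_pos: [0.5283, -0.0568, 0.1934]
orientation: [0.421, 3.111, -0.006]
contact_force: [-0.5, 0.5, -0.1]
width: 0.007
```

>>> {"fn": "move_arm", "kwargs": {"series": [[[0,0,0.1,0],[0,0,0.2,0],[0,0,0.3,0],[0,0,0.4,0],[0,0,0.5,0]]]}}

```text
time_s: 3.5
ee_pos: [0.5291, -0.0567, 0.1793]
orientation: [0.42, 3.109, -0.005]
contact_force: [0.3, 0.3, 1.2]
width: 0.005
```

Run:
```python
from h import *
goto((-78,-100,110))
```

```text
t 3.50 tcp box [ -73.  -108.8  179.3] F [0.2 0.4 1.2] yerr -0.50 width 0.005 tilt [ 0.004 -0.004 -1.   ]
  move [0.179 0.299 2.309] spin -0.08 rows>= 2.0
```

>>> {"fn": "move_arm", "kwargs": {"series": [[[0.1,0.2,0.12,-0.08],[0.1,0.2,0.24,-0.08],[0.1,0.2,0.36,-0.08],[0.1,0.2,0.48,-0.08],[0.1,0.2,0.6,-0.08]]]}}

```text
time_s: 3.92
ee_pos: [0.5277, -0.0499, 0.1609]
orientation: [0.406, 3.111, -0.005]
contact_force: [-0.2, -0.0, 1.9]
width: 0.008
```

Run:
```python
from h import *
goto((-78,-100,110))
im=snapshot("scene");cv2.imwrite("pics/s2.png",cv2.resize(im[125:305,230:420],None,fx=3.3,fy=3.3)[:,:,::-1])
```

```text
t 3.92 tcp box [ -76.1 -102.7  160.9] F [-0.2 -0.1  1.9] yerr -0.01 width 0.008 tilt [ 0.004 -0.004 -1.   ]
  move [0.072 0.094 1.696] spin -0.00 rows>= 2.0
```

View pics/s2.png

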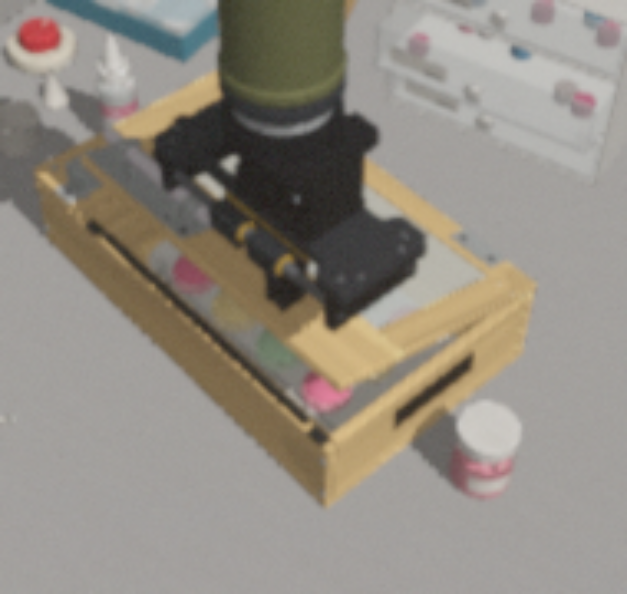

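>>> {"fn": "move_arm", "kwargs": {"series": [[[0.05,0.05,0.12,0],[0.05,0.05,0.24,0],[0.05,0.05,0.36,0],[0.05,0.05,0.48,0],[0.05,0.05,0.6,0]]]}}

```text
time_s: 4.38
ee_pos: [0.5262, -0.0481, 0.1417]
orientation: [0.407, 3.112, -0.005]
contact_force: [-0.5, -0.3, 2.4]
width: 0.008
```

>>> {"fn": "move_arm", "kwargs": {"series": [[[0,0,0.12,0],[0,0,0.24,0],[0,0,0.36,0],[0,0,0.48,0],[0,0,0.6,0]]]}}

```text
time_s: 4.8
ee_pos: [0.5261, -0.0481, 0.1233]
orientation: [0.407, 3.113, -0.005]
contact_force: [-1.2, 1.0, 1.9]
width: 0.007
```

>>> {"fn": "move_arm", "kwargs": {"series": [[[0,0,0.05,0],[0,0,0.1,0],[0,0,0.15,0],[0,0,0.2,0],[0,0,0.25,0]]]}}

```text
time_s: 5.22
ee_pos: [0.5262, -0.0481, 0.1158]
orientation: [0.407, 3.113, -0.005]
contact_force: [-1.6, 0.1, 2.3]
width: 0.005
```

Run:
```python
from h import *
goto((-78,-100,110))
```

```text
t 5.22 tcp box [ -78.  -101.3  115.8] F [-1.6 -0.3  2.3] yerr -0.02 width 0.005 tilt [ 0.002 -0.003 -1.   ]
  move [0.    0.045 0.192] spin -0.00 rows>= 1.0
```

>>> {"fn": "move_arm", "kwargs": {"series": [[[0,0,0.04,0],[0,0,0.08,0],[0,0,0.12,0],[0,0,0.15,0],[0,0,0.15,0]]]}}

```text
time_s: 5.63
ee_pos: [0.5261, -0.0482, 0.1112]
orientation: [0.407, 3.113, -0.005]
contact_force: [-1.4, -0.2, 2.9]
width: 0.002
```

>>> {"fn": "move_arm", "kwargs": {"series": [[[0,0,0.03,0],[0,0,0.06,0],[0,0,0.09,0],[0,0,0.09,0],[0,0,0.09,0]]]}}

```text
time_s: 6.05
ee_pos: [0.5261, -0.0481, 0.1088]
orientation: [0.407, 3.113, -0.005]
contact_force: [-3.4, 0.9, 6.0]
width: 0.004
```

>>> {"fn": "move_arm", "kwargs": {"series": [[[0,0,-0.5,0],[0,0,-1.5,0],[0,0,-2.5,0],[0,0,-3.5,0],[0,0,-4.0,0]]]}}

```text
time_s: 6.47
ee_pos: [0.5278, -0.0482, 0.2323]
orientation: [0.407, 3.107, -0.003]
contact_force: [0.4, 0.2, 0.0]
width: 0.008
```

>>> {"fn": "move_arm", "kwargs": {"series": [[[0.2,0.9,0,0],[0.2,1.8,0,0],[0.2,2.8,0,0],[0.2,3.5,0,0],[0.2,3.5,0,0]]], "hand": 0}}

```text
time_s: 6.88
ee_pos: [0.5499, 0.0611, 0.2315]
orientation: [0.395, 3.108, 0.0]
contact_force: [-0.5, 0.2, 0.4]
width: 0.3
```

Run:
```python
from h import *
goto((-86,34,200))
o=bot.get_obs(); im=snapshot("wrist"); cv2.imwrite("pics/w2.png",im[:,:,::-1])
c=calibration("wrist"); V=wview(c,o)
th=3.5/220
for n,P in dict(fr=lidp((-110,-185,89),th),fl=lidp((-110,115,89),th),dfl=(-110,185,89),knob=lidp((-86,34,151),th),knobtop=lidp((-86,34,164),th),keep=(-86,139,116)).items():
    print(n,proj(c,b2w(P,BOX),V).round(1))
im=snapshot("top");cv2.imwrite("pics/t2.png",cv2.resize(im[100:320,185:455],None,fx=2.7,fy=2.7)[:,:,::-1])
im=snapshot("scene");cv2.imwrite("pics/s3.png",cv2.resize(im[125:305,230:420],None,fx=3.3,fy=3.3)[:,:,::-1])
```

```text
t 6.88 tcp box [-83.2  10.3 231.5] F [-0.6  0.1  0.4] yerr 0.40 width 0.300 tilt [ 0.009 -0.001 -1.   ]
  move [0.098 0.789 1.052] spin 0.07 rows>= 1.0
fr [[128.1 169.5]]
fl [[422.  171.2]]
dfl [[487.8 171. ]]
knob [[347.5 214.1]]
knobtop [[349.1 219.9]]
keep [[452.4 200.4]]
```

View pics/w2.png

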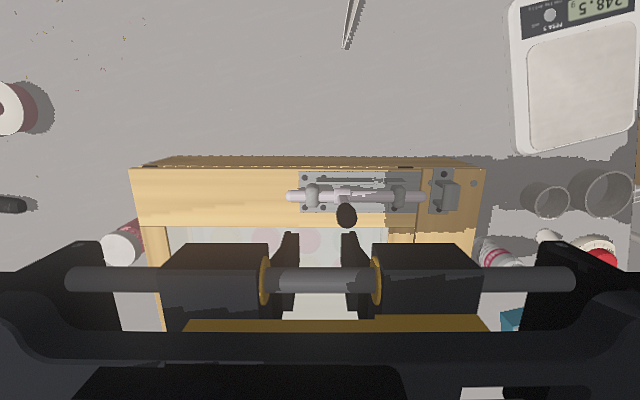

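View pics/s3.png

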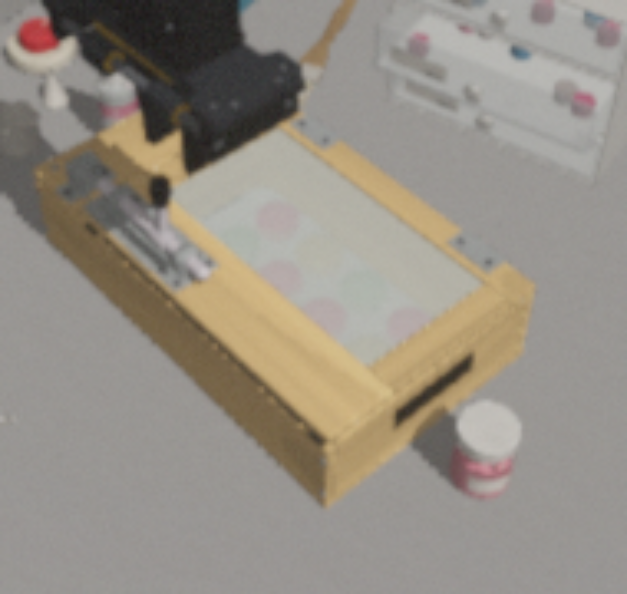

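>>> {"fn": "move_arm", "kwargs": {"series": [[[0.1,0.75,0,0.07],[0.1,0.8,0,0.07],[0.1,0.8,0,0.07],[0.1,0.8,0.3,0.07],[0.1,0.8,0.6,0.07]]]}}

```text
time_s: 7.45
ee_pos: [0.5528, 0.0762, 0.2135]
orientation: [0.421, 3.104, -0.005]
contact_force: [0.7, 0.6, -0.7]
width: 0.818
```

Run:
```python
from h import *
goto((-86,34,155))
o=bot.get_obs(); im=snapshot("wrist"); cv2.imwrite("pics/w3.png",im[:,:,::-1])
c=calibration("wrist"); V=wview(c,o)
th=3.5/220
for n,P in dict(fl=lidp((-110,115,89),th),dfl=(-110,185,89),knob=lidp((-86,34,151),th),knobtop=lidp((-86,34,164),th),keep=(-86,139,116)).items():
    print(n,proj(c,b2w(P,BOX),V).round(1))
```

```text
t 7.45 tcp box [-84.2  25.7 213.5] F [ 0.5  0.8 -0.7] yerr -0.58 width 0.818 tilt [ 0.009 -0.004 -1.   ]
  move [0.083 0.28  1.95 ] spin -0.10 rows>= 2.0
fl [[412.6 174. ]]
dfl [[483.3 172.6]]
knob [[330.  222.8]]
knobtop [[330.6 229.6]]
keep [[445.1 205. ]]
```

View pics/w3.png

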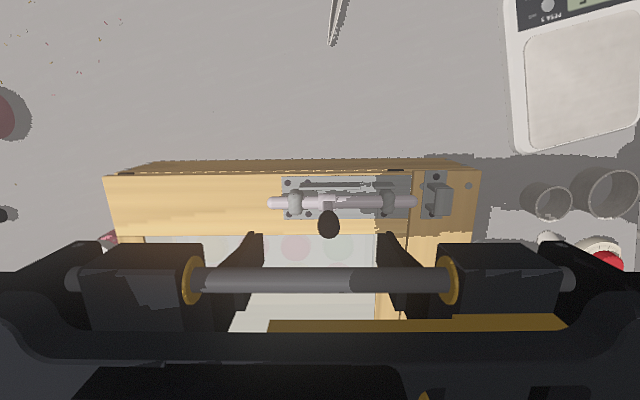

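>>> {"fn": "move_arm", "kwargs": {"series": [[[0.08,0.28,0,-0.1],[0.08,0.28,0.5,-0.1],[0.08,0.28,1.0,-0.1],[0.08,0.28,1.5,-0.1],[0.08,0.28,1.5,-0.1]]]}}

```text
time_s: 7.92
ee_pos: [0.5494, 0.0845, 0.1629]
orientation: [0.405, 3.115, -0.011]
contact_force: [-1.6, 0.8, 0.0]
width: 0.995
```

Run:
```python
from h import *
goto((-86,34,155))
```

```text
t 7.92 tcp box [-89.7  32.8 162.9] F [-1.8  0.3  0. ] yerr 0.04 width 0.995 tilt [-0.    -0.007 -1.   ]
  move [-0.122  0.042  0.262] spin 0.01 rows>= 1.0
```

>>> {"fn": "move_arm", "kwargs": {"series": [[[-0.1,0.04,0.13,0],[-0.1,0.04,0.26,0],[-0.1,0.04,0.26,0],[-0.1,0.04,0.26,0],[-0.1,0.04,0.26,0]]]}}

```text
time_s: 8.33
ee_pos: [0.553, 0.0849, 0.1557]
orientation: [0.405, 3.114, -0.01]
contact_force: [-0.0, -0.1, 0.0]
width: 1.003
```

>>> {"fn": "move_arm", "kwargs": {"series": [[[0,0,0,0],[0,0,0,0],[0,0,0,0],[0,0,0,0],[0,0,0,0]]], "hand": 1, "force": 40}}

```text
time_s: 8.75
ee_pos: [0.553, 0.0849, 0.1558]
orientation: [0.405, 3.114, -0.01]
contact_force: [0.2, -0.7, 0.7]
width: 0.71
```

>>> {"fn": "move_arm", "kwargs": {"series": [[[0,0,0,0],[0,0,0,0],[0,0,0,0],[0,0,0,0],[0,0,0,0]]]}}

```text
time_s: 9.17
ee_pos: [0.553, 0.0849, 0.1558]
orientation: [0.405, 3.114, -0.01]
contact_force: [0.4, -0.3, -0.0]
width: 0.327
```

Run:
```python
from h import *
goto((-86,34,150))
```

```text
t 9.17 tcp box [-86.3  34.1 155.8] F [ 0.5 -0.1 -0. ] yerr 0.04 width 0.327 tilt [ 0.001 -0.007 -1.   ]
  move [-0.008 -0.003  0.192] spin 0.01 rows>= 1.0
```

>>> {"fn": "move_arm", "kwargs": {"series": [[[0,0,0,0],[0,0,0,0],[0,0,0,0],[0,0,0,0]]]}}

```text
time_s: 9.5
ee_pos: [0.5529, 0.0846, 0.1557]
orientation: [0.406, 3.114, -0.011]
contact_force: [-0.3, -1.1, 0.3]
width: 0.177
```

Run:
```python
from h import *
goto((-86,34,150))
```

```text
t 9.50 tcp box [-86.2  33.7 155.7] F [-0.  -1.2  0.3] yerr 0.03 width 0.177 tilt [ 0.    -0.007 -1.   ]
  move [-0.008  0.01   0.19 ] spin 0.00 rows>= 1.0
```

>>> {"fn": "move_arm", "kwargs": {"series": [[[0,0,0.03,0],[0,0,0.06,0],[0,0,0.08,0],[0,0,0.08,0],[0,0,0.08,0]]]}}

```text
time_s: 9.92
ee_pos: [0.5531, 0.0845, 0.154]
orientation: [0.406, 3.114, -0.01]
contact_force: [-2.0, -1.1, 5.0]
width: 0.183
```

Run:
```python
from h import *
goto((-86,34,150))
```

```text
t 9.92 tcp box [-86.   33.8 154. ] F [-1.6 -1.6  5. ] yerr 0.02 width 0.183 tilt [ 0.001 -0.007 -1.   ]
  move [-0.001  0.008  0.134] spin 0.00 rows>= 1.0
```

>>> {"fn": "move_arm", "kwargs": {"series": [[[0,0,0.03,0],[0,0,0.06,0],[0,0,0.09,0],[0,0,0.09,0],[0,0,0.09,0]]]}}

```text
time_s: 10.33
ee_pos: [0.5533, 0.0847, 0.1524]
orientation: [0.406, 3.113, -0.009]
contact_force: [-2.3, -0.8, 7.5]
width: 0.177
```

>>> {"fn": "move_arm", "kwargs": {"series": [[[0,0,0.03,0],[0,0,0.06,0],[0,0,0.09,0],[0,0,0.09,0],[0,0,0.09,0]]]}}

```text
time_s: 10.75
ee_pos: [0.5536, 0.085, 0.1511]
orientation: [0.405, 3.113, -0.007]
contact_force: [-3.3, -0.7, 9.1]
width: 0.176
```

Run:
```python
from h import *
goto((-86,34,150))
```

```text
t 10.75 tcp box [-85.7  34.3 151.1] F [-3.  -1.6  9.1] yerr 0.03 width 0.176 tilt [ 0.002 -0.005 -1.   ]
  move [ 0.011 -0.011  0.036] spin 0.01 rows>= 1.0
```

>>> {"fn": "move_arm", "kwargs": {"series": [[[0.03,0,0.05,0],[0.04,0,0.1,0],[0.04,0,0.13,0],[0.04,0,0.13,0],[0.04,0,0.13,0]]]}}

```text
time_s: 11.17
ee_pos: [0.5542, 0.0859, 0.1505]
orientation: [0.405, 3.109, -0.003]
contact_force: [-3.5, -0.1, 15.8]
width: 0.183
```

Run:
```python
from h import *
goto((-86,34,150))
```

```text
t 11.17 tcp box [-85.3  35.4 150.5] F [-3.3 -1.  15.8] yerr 0.03 width 0.183 tilt [ 0.006 -0.002 -1.   ]
  move [ 0.022 -0.047  0.017] spin 0.01 rows>= 1.0
```

>>> {"fn": "move_arm", "kwargs": {"series": [[[0,0.06,0.1,0],[0,0.12,0.1,0],[0,0.18,0.1,0],[0,0.24,0.1,0],[0,0.3,0.1,0]]]}}

```text
time_s: 11.58
ee_pos: [0.5575, 0.0954, 0.1505]
orientation: [0.404, 3.107, 0.001]
contact_force: [-4.5, -0.4, 16.1]
width: 0.184
```

Run:
```python
from h import *
goto((-86,34,150))
```

```text
t 11.58 tcp box [-84.6  45.4 150.5] F [-4.2 -1.5 16.1] yerr 0.05 width 0.184 tilt [ 0.008 -0.    -1.   ]
  move [ 0.046 -0.381  0.014] spin 0.01 rows>= 1.0
```

>>> {"fn": "move_arm", "kwargs": {"series": [[[0.05,0.06,0.1,0],[0.06,0.12,0.1,0],[0.06,0.17,0.1,0],[0.06,0.22,0.1,0],[0.06,0.26,0.1,0]]]}}

```text
time_s: 12.0
ee_pos: [0.5592, 0.1041, 0.1505]
orientation: [0.403, 3.105, 0.005]
contact_force: [-3.2, -1.2, 16.6]
width: 0.182
```

>>> {"fn": "move_arm", "kwargs": {"series": [[[0.03,0.04,0.1,0],[0.03,0.08,0.1,0],[0.03,0.12,0.1,0],[0.03,0.16,0.1,0],[0.03,0.2,0.1,0]]]}}

```text
time_s: 12.42
ee_pos: [0.561, 0.1109, 0.1505]
orientation: [0.403, 3.102, 0.01]
contact_force: [-3.9, -1.2, 14.9]
width: 0.184
```

Run:
```python
from h import *
goto((-86,34,150))
```

```text
t 12.42 tcp box [-85.2  61.3 150.5] F [-3.4 -2.2 14.9] yerr 0.08 width 0.184 tilt [ 0.014  0.004 -1.   ]
  move [ 0.028 -0.911  0.01 ] spin 0.01 rows>= 1.0
```

>>> {"fn": "move_arm", "kwargs": {"series": [[[0.03,0.05,0.1,0],[0.03,0.1,0.1,0],[0.03,0.13,0.1,0],[0.03,0.13,0.1,0],[0.03,0.13,0.1,0]]]}}

```text
time_s: 12.83
ee_pos: [0.5623, 0.116, 0.1505]
orientation: [0.402, 3.1, 0.014]
contact_force: [-4.1, 0.4, 14.7]
width: 0.179
```

Run:
```python
from h import *
goto((-86,34,150))
a0=0
r=48
for a in [0,.15,.3,.45,.6,.75,.9]:
    print(a, -r*np.sin(a)/30, r*(1-np.cos(a))/30)
```

```text
t 12.83 tcp box [-85.2  66.6 150.5] F [-4.1 -0.7 14.7] yerr 0.11 width 0.179 tilt [ 0.017  0.007 -1.   ]
  move [ 0.028 -1.086  0.005] spin 0.02 rows>= 1.0
0 -0.0 0.0
0.15 -0.23910101195775874 0.017966275302332413
0.3 -0.47283233065814323 0.07146161739903042
0.45 -0.6959448545779684 0.15928463623571698
0.6 -0.9034279574320566 0.2794630161445147
0.75 -1.0906220160373346 0.4292978098018866
0.9 -1.2533230554039736 0.605424050766937
```

>>> {"fn": "move_arm", "kwargs": {"series": [[[0.12,0,0.07,0],[0.24,0,0.07,0],[0.37,0,0.09,0],[0.5,0,0.11,0],[0.6,0,0.14,0]]]}}

```text
time_s: 13.25
ee_pos: [0.5497, 0.1202, 0.1493]
orientation: [0.401, 3.089, 0.018]
contact_force: [4.8, -1.9, 8.5]
width: 0.185
```

Run:
```python
from h import *
goto((-86,66,150))
```

```text
t 13.25 tcp box [-98.5  67.4 149.3] F [ 5.1 -0.6  8.5] yerr 0.08 width 0.185 tilt [ 0.028  0.008 -1.   ]
  move [-0.416 -0.046 -0.014] spin 0.01 rows>= 1.0
```

>>> {"fn": "move_arm", "kwargs": {"series": [[[0.12,0,0.06,0],[0.24,0,0.11,0],[0.36,0,0.17,0],[0.47,0,0.23,0],[0.55,0,0.28,0]]], "force": 15}}

```text
time_s: 13.67
ee_pos: [0.5354, 0.1246, 0.1422]
orientation: [0.401, 3.085, 0.021]
contact_force: [-1.6, -1.1, 7.4]
width: 0.187
```

Run:
```python
from h import *
goto((-86,66,150))
```

```text
t 13.67 tcp box [-113.4   68.   142.2] F [-1.3 -1.5  7.4] yerr 0.06 width 0.187 tilt [ 0.032  0.009 -0.999]
  move [-0.921 -0.063 -0.234] spin 0.01 rows>= 1.0
```

>>> {"fn": "move_arm", "kwargs": {"series": [[[0.1,0,0.09,0],[0.2,0,0.18,0],[0.29,0,0.27,0],[0.36,0,0.36,0],[0.4,0,0.42,0]]]}}

```text
time_s: 14.08
ee_pos: [0.5234, 0.1287, 0.1299]
orientation: [0.401, 3.087, 0.022]
contact_force: [-4.9, 1.4, 7.5]
width: 0.178
```

Run:
```python
from h import *
goto((-86,66,150))
o=bot.get_obs(); im=snapshot("wrist"); cv2.imwrite("pics/w4.png",im[:,:,::-1])
im=snapshot("scene");cv2.imwrite("pics/s4.png",cv2.resize(im[125:305,230:420],None,fx=3.3,fy=3.3)[:,:,::-1])
```

```text
t 14.08 tcp box [-126.1   68.8  129.9] F [-5.1  0.   7.5] yerr 0.10 width 0.178 tilt [ 0.03   0.011 -0.999]
  move [-1.355 -0.085 -0.635] spin 0.02 rows>= 2.0
```

View pics/w4.png

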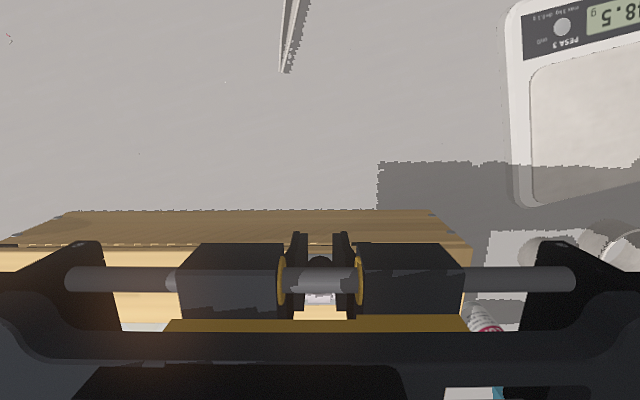

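View pics/s4.png

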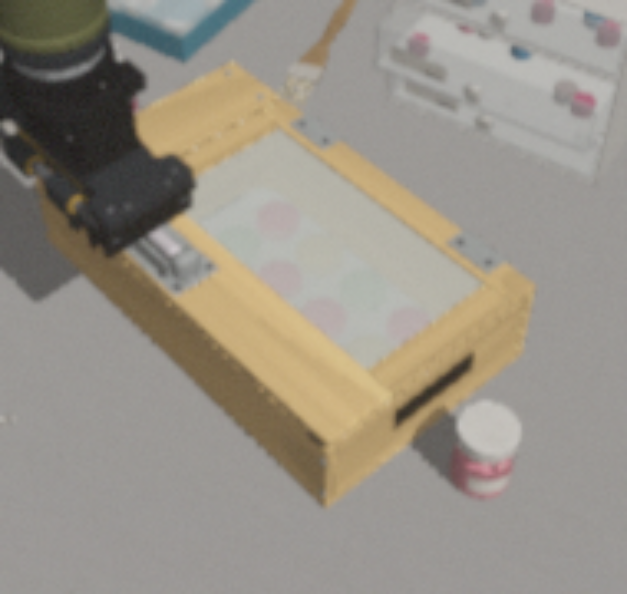

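>>> {"fn": "move_arm", "kwargs": {"series": [[[0.07,0.03,0.05,0],[0.07,0.06,0.05,0],[0.07,0.09,0.05,0],[0.07,0.12,0.05,0],[0.07,0.15,0.05,0]]]}}

```text
time_s: 14.6
ee_pos: [0.5215, 0.1333, 0.1277]
orientation: [0.401, 3.089, 0.021]
contact_force: [-4.4, -2.7, 3.0]
width: 0.172
```

```bash
cat > s.py <<'E'
from h import *
o,b,M,f,ye=st()
dx,dz=-(b[0]+85.5),b[2]+2-103; a=np.arctan2(dx,dz)
print("t %.2f"%o["time_s"],"travel %.1f"%(b[1]-33.8),b.round(1),"a %.3f r %.1f"%(a,np.hypot(dx,dz)),"F",f.round(1),"rad %.1f tan %.1f"%(-f[0]*np.sin(a)+f[2]*np.cos(a),f[0]*np.cos(a)+f[2]*np.sin(a)),"w %.3f"%o["width"],"tilt",M[:2,2].round(3),"yerr %.2f"%ye, "M",o["moment"].round(2))
E
python3 s.py
```

```text
t 14.60 travel 39.0 [-129.1   72.8  127.7] a 1.022 r 51.1 F [-3.5 -3.7  3. ] rad 4.6 tan 0.7 w 0.172 tilt [0.028 0.01 ] yerr 0.08 M [-0.63  0.86 -0.08]
```

>>> {"fn": "move_arm", "kwargs": {"series": [[[0.06,0,0.06,0],[0.08,0,0.1,0],[0.08,0,0.12,0],[0.08,0,0.12,0]]]}}

```text
time_s: 14.93
ee_pos: [0.5189, 0.1343, 0.1239]
orientation: [0.401, 3.09, 0.021]
contact_force: [-4.5, -1.2, 3.9]
width: 0.175
```

```bash
python3 s.py
```

```text
t 14.93 travel 39.3 [-131.8   73.1  123.9] a 1.111 r 51.7 F [-4.  -2.3  3.9] rad 5.3 tan 1.7 w 0.175 tilt [0.027 0.01 ] yerr 0.09 M [-0.37  0.83 -0.08]
```

>>> {"fn": "move_arm", "kwargs": {"series": [[[0.05,0,0.1,0],[0.08,0,0.2,0],[0.1,0,0.3,0],[0.12,0,0.4,0]]]}}

```text
time_s: 15.27
ee_pos: [0.515, 0.1356, 0.1126]
orientation: [0.401, 3.092, 0.022]
contact_force: [-9.4, -2.1, 14.3]
width: 0.17
```

```bash
python3 s.py
python3 - <<'E'
from h import *
im=snapshot("scene");cv2.imwrite("pics/s5.png",cv2.resize(im[150:270,230:320],None,fx=5,fy=5,interpolation=cv2.INTER_CUBIC)[:,:,::-1])
E
```

```text
t 15.27 travel 39.6 [-136.    73.4  112.6] a 1.345 r 51.8 F [-8.6 -4.5 14.3] rad 11.5 tan 12.0 w 0.170 tilt [0.025 0.011] yerr 0.10 M [-0.56  1.75 -0.03]
```

View pics/s5.png

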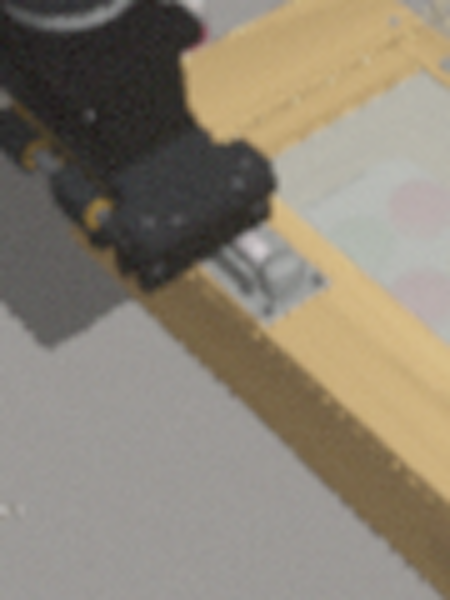

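>>> {"fn": "move_arm", "kwargs": {"series": [[[0.1,0,0.05,0],[0.12,0,0.1,0],[0.12,0,0.1,0]]]}}

```text
time_s: 15.57
ee_pos: [0.5141, 0.1358, 0.1108]
orientation: [0.401, 3.087, 0.023]
contact_force: [-0.9, -3.9, 7.7]
width: 0.175
```

```bash
python3 s.py
```

```text
t 15.57 travel 39.6 [-136.9   73.4  110.8] a 1.383 r 52.3 F [ 0.2 -4.   7.7] rad 1.3 tan 7.6 w 0.175 tilt [0.031 0.011] yerr 0.07 M [-0.85 -0.02 -0.08]
```

>>> {"fn": "move_arm", "kwargs": {"series": [[[0.02,-0.03,0.08,0],[0.02,-0.04,0.14,0],[0.02,-0.04,0.16,0]]]}}

```text
time_s: 15.82
ee_pos: [0.514, 0.1358, 0.1075]
orientation: [0.401, 3.086, 0.026]
contact_force: [-7.5, -1.6, 14.8]
width: 0.176
```

```bash
python3 s.py
```

```text
t 15.82 travel 39.5 [-137.    73.3  107.5] a 1.445 r 51.9 F [-6.8 -3.5 14.8] rad 8.6 tan 13.9 w 0.176 tilt [0.032 0.013] yerr 0.08 M [-0.31  1.39 -0.01]
```

>>> {"fn": "move_arm", "kwargs": {"series": [[[0.04,-0.03,0.1,0],[0.05,-0.03,0.14,0],[0.05,-0.03,0.14,0]]]}}

```text
time_s: 16.07
ee_pos: [0.5136, 0.136, 0.1049]
orientation: [0.4, 3.083, 0.029]
contact_force: [-4.4, -1.9, 11.7]
width: 0.184
```

```bash
python3 s.py
```

```text
t 16.07 travel 39.6 [-137.4   73.4  104.9] a 1.496 r 52.0 F [-3.7 -3.  11.7] rad 4.6 tan 11.4 w 0.184 tilt [0.034 0.015] yerr 0.10 M [-0.45  0.86  0.02]
```

>>> {"fn": "move_arm", "kwargs": {"series": [[[0,0,0,0],[0,0,0,0],[0,0,0,0],[0,0,0,0],[0,0,0,0]]], "hand": 0.4}}

```text
time_s: 16.48
ee_pos: [0.5136, 0.1362, 0.1045]
orientation: [0.4, 3.084, 0.029]
contact_force: [0.7, -0.2, 0.5]
width: 0.474
```

```bash
python3 s.py
```

```text
t 16.48 travel 39.8 [-137.5   73.6  104.5] a 1.503 r 52.1 F [0.7 0.  0.5] rad -0.6 tan 0.6 w 0.474 tilt [0.034 0.015] yerr 0.12 M [0.02 0.01 0.03]
```

Released with no load left; now raise and look.

>>> {"fn": "move_arm", "kwargs": {"series": [[[0,0,-0.5,0],[0,0,-1.5,0],[0,0,-2.5,0],[0,0,-3.5,0],[0,0,-4,0]]]}}

```text
time_s: 16.9
ee_pos: [0.5108, 0.1349, 0.2279]
orientation: [0.399, 3.08, 0.033]
contact_force: [1.3, 0.2, 0.1]
width: 0.595
```

>>> {"fn": "move_arm", "kwargs": {"series": [[[1,0,0,0],[2,0,0,0],[2.5,0,0,0],[2.5,0,0,0]]]}}

```text
time_s: 17.23
ee_pos: [0.4356, 0.1555, 0.2252]
orientation: [0.394, 3.082, 0.035]
contact_force: [1.6, 0.5, -0.5]
width: 0.601
```

```bash
python3 s.py
python3 - <<'E'
from h import *
im=snapshot("wrist"); cv2.imwrite("pics/w6.png",im[:,:,::-1])
im=snapshot("scene");cv2.imwrite("pics/s6.png",cv2.resize(im[140:240,235:335],None,fx=6,fy=6,interpolation=cv2.INTER_CUBIC)[:,:,::-1])
im=snapshot("top");cv2.imwrite("pics/t6.png",cv2.resize(im[150:250,190:320],None,fx=6,fy=6,interpolation=cv2.INTER_CUBIC)[:,:,::-1])
E
```

```text
t 17.23 travel 38.5 [-217.9   72.3  225.2] a 0.817 r 181.5 F [ 1.4  0.9 -0.5] rad -1.4 tan 0.6 w 0.601 tilt [0.037 0.018] yerr 0.33 M [-0.06  0.03 -0.01]
```

View pics/w6.png

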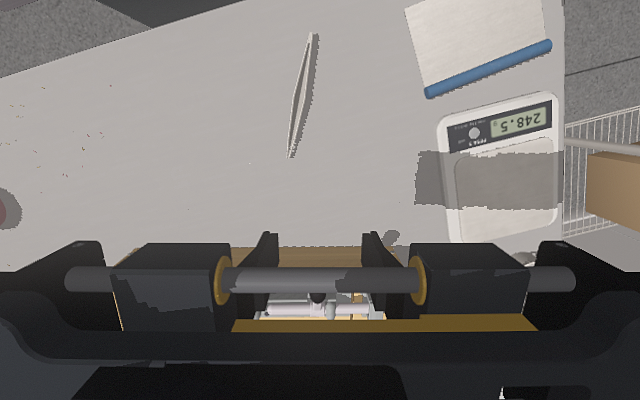

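View pics/s6.png

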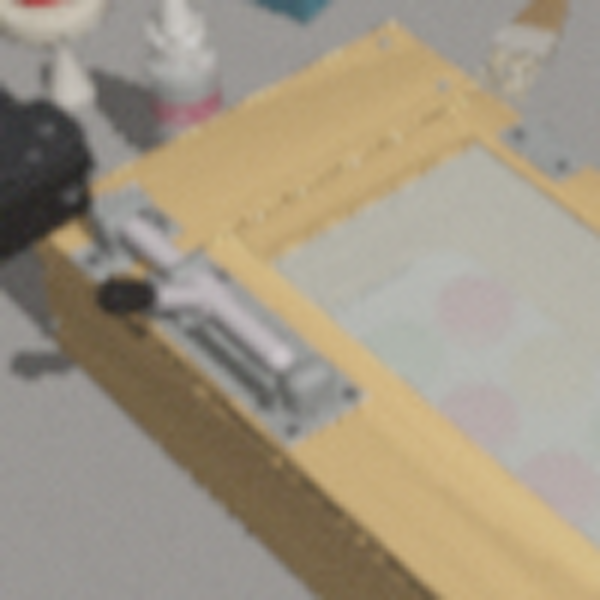

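View pics/t6.png

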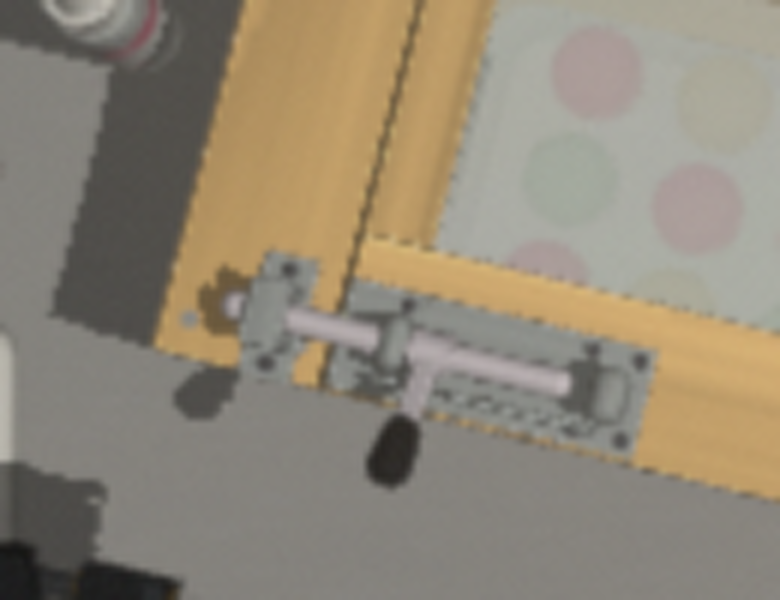

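Run:
```python
from h import *
ct,cs=calibration("top"),calibration("scene")
ut=np.array([190+393.5/6-.5,150+450.5/6-.5]); us=np.array([235+127.5/6-.5,140+296.5/6-.5])
P=lambda p:b2w((-86-48*np.sin(p[0]),p[1],103+48*np.cos(p[0])),BOX)
f=lambda p:np.concatenate([(proj(ct,P(p))-ut).ravel(),(proj(cs,P(p))-us).ravel()])
s=least_squares(f,[1.3,73],x_scale=[.1,5]);print(s.x,s.fun)
for a in (.95,1.2,1.45):
  for n,c in(("t",ct),("s",cs)):
    uv=proj(c,P((a,73.5)))[0]; print(a,n,((uv+.5-([190,150] if n=="t" else [235,140]))*6-.5).round(0))
  # tip of knob
g=lambda q:np.concatenate([(proj(ct,b2w(q,BOX))-ut).ravel(),(proj(cs,b2w(q,BOX))-us).ravel()])
s=least_squares(g,[-130,73,110]);print("free",s.x.round(1),s.fun.round(2))
for n,P2,c,o in (("axis t",(-86,73.5,103),ct,(190,150)),("axis s",(-86,73.5,103),cs,(235,140)),("deckcorner t",(-110,185,89),ct,(190,150)),("deckcorner s",(-110,185,89),cs,(235,140)),("keeper s",(-86,139,116),cs,(235,140)),("keeper t",(-86,139,116),ct,(190,150))):
    print(n,((proj(c,b2w(P2,BOX))[0]+.5-o)*6-.5).round(0))
```

```text
[ 0.97151496 74.97898808] [ 0.11009408  0.20499662 -0.11418622 -0.20513738]
0.95 t [397. 451.]
0.95 s [129. 295.]
1.2 t [398. 466.]
1.2 s [121. 318.]
1.45 t [402. 474.]
1.45 s [119. 340.]
free [-125.2   75.5  128.6] [ 0.02 -0.02 -0.04  0.  ]
axis t [435. 354.]
axis s [210. 297.]
deckcorner t [151. 349.]
deckcorner s [ 29. 215.]
keeper s [121. 200.]
keeper t [264. 312.]
```

Run:
```python
from h import *
goto((-85,75,190))
```

```text
t 17.38 tcp box [-214.    71.5  225.6] F [-0.4  0.2  0.8] yerr 0.10 width 0.600 tilt [ 0.04   0.017 -0.999]
  move [-4.257  0.079  1.334] spin 0.02 rows>= 4.0
```

>>> {"fn": "move_arm", "kwargs": {"series": [[[-1,0.1,0,0],[-2,0.1,0,0],[-3,0.1,0.3,0],[-4,0.1,0.8,0],[-4.3,0.1,1.3,0]]]}}

```text
time_s: 17.8
ee_pos: [0.5715, 0.1213, 0.191]
orientation: [0.405, 3.072, 0.03]
contact_force: [-0.4, -0.1, -0.0]
width: 0.599
```

```bash
python3 s.py
python3 - <<'E'
from h import *
o=bot.get_obs();im=snapshot("wrist"); cv2.imwrite("pics/w7.png",im[:,:,::-1])
cv2.imwrite("pics/w7c.png",cv2.resize(im[150:300,240:440],None,fx=4,fy=4,interpolation=cv2.INTER_CUBIC)[:,:,::-1])
c=calibration("wrist"); V=wview(c,o)
for y in (60,74,80,90,115): print(y,((proj(c,b2w((-86,y,103),BOX),V)[0]+.5-[240,150])*4-.5).round(0))
for y in (-110,115,185): print(y,((proj(c,b2w((-110,y,89),BOX),V)[0]+.5-[240,150])*4-.5).round(0))
for a in (.95,1.45): print(a,((proj(c,b2w((-86-48*np.sin(a),74.5,103+48*np.cos(a)),BOX),V)[0]+.5-[240,150])*4-.5).round(0))
E
```

```text
t 17.80 travel 40.2 [-77.7  74.  191. ] a -0.086 r 90.3 F [-0.4 -0.2 -0. ] rad -0.1 tan -0.4 w 0.599 tilt [0.045 0.014] yerr -0.12 M [-0.05  0.07 -0.02]
60 [242. 201.]
74 [308. 200.]
80 [336. 200.]
90 [382. 200.]
115 [499. 199.]
-110 [-538.   84.]
115 [493.  75.]
185 [806.  73.]
0.95 [312.  43.]
1.45 [309. -21.]
```

View pics/w7c.png

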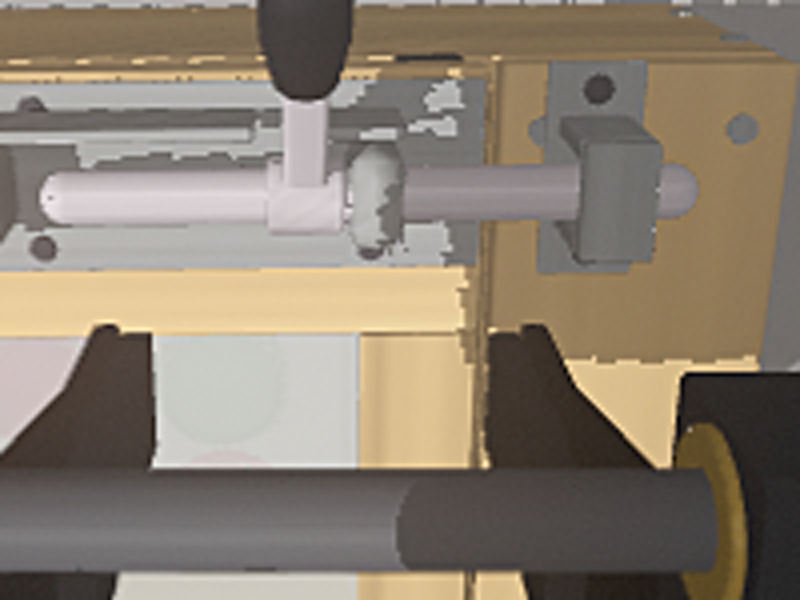

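Run:
```python
import cv2
im=cv2.imread("pics/w7.png")[165:200,240:345]
im=cv2.resize(im,None,fx=7.5,fy=7.5,interpolation=cv2.INTER_NEAREST)
cv2.imwrite("pics/w7d.png",cv2.convertScaleAbs(im,alpha=1.3,beta=0))
```

```text
(no output)
```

View pics/w7d.png

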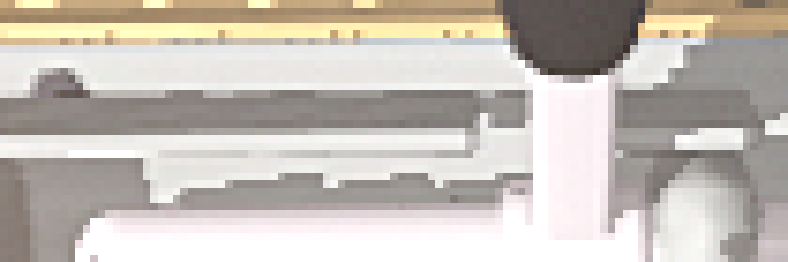

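Run:
```python
from h import *
goto((-125,74.5,160))
goto((-125,74.5,130))
```

```text
t 17.85 tcp box [-79.7  73.  187.1] F [ 0.3  0.4 -1.9] yerr -0.16 width 0.601 tilt [ 0.039  0.011 -0.999]
  move [1.541 0.027 0.852] spin -0.03 rows>= 2.0
t 17.85 tcp box [-79.7  73.  187.1] F [ 0.3  0.4 -1.9] yerr -0.16 width 0.601 tilt [ 0.039  0.011 -0.999]
  move [1.575 0.007 1.851] spin -0.03 rows>= 2.0
```

>>> {"fn": "move_arm", "kwargs": {"series": [[[0.7,0.03,0,-0.03],[1.4,0.03,0.1,-0.03],[1.55,0.03,0.5,-0.03],[1.55,0.03,0.85,-0.03],[1.55,0.03,0.85,-0.03]]]}}

```text
time_s: 18.27
ee_pos: [0.5247, 0.1334, 0.1579]
orientation: [0.402, 3.081, 0.021]
contact_force: [0.6, -0.5, 0.2]
width: 0.598
```

Run:
```python
from h import *
goto((-125,74.5,130))
```

```text
t 18.27 tcp box [-126.1   73.7  157.9] F [ 0.7 -0.3  0.2] yerr 0.02 width 0.598 tilt [ 0.036  0.009 -0.999]
  move [-0.005  0.009  0.932] spin 0.00 rows>= 1.0
```

>>> {"fn": "move_arm", "kwargs": {"series": [[[0,0.01,0.3,0],[0,0.01,0.6,0],[0,0.01,0.93,0],[0,0.01,0.93,0]]]}}

```text
time_s: 18.6
ee_pos: [0.5248, 0.1333, 0.1277]
orientation: [0.403, 3.084, 0.018]
contact_force: [-0.9, -0.6, -1.0]
width: 0.602
```

>>> {"fn": "move_arm", "kwargs": {"series": [[[0,0,0,0],[0,0,0,0],[0,0,0,0],[0,0,0,0],[0,0,0,0]]], "hand": 1, "force": 25}}

```text
time_s: 19.02
ee_pos: [0.5251, 0.1334, 0.1281]
orientation: [0.403, 3.083, 0.018]
contact_force: [0.7, -0.5, -0.1]
width: 0.306
```

>>> {"fn": "move_arm", "kwargs": {"series": [[[0,0,0,0],[0,0,0,0],[0,0,0,0]]]}}

```text
time_s: 19.27
ee_pos: [0.5251, 0.1329, 0.1284]
orientation: [0.404, 3.083, 0.018]
contact_force: [-1.8, -1.6, 2.1]
width: 0.185
```

```bash
python3 s.py
```

```text
t 19.27 travel 39.5 [-125.5   73.3  128.4] a 0.971 r 48.5 F [-1.4 -2.1  2.1] rad 2.3 tan 1.0 w 0.185 tilt [0.033 0.007] yerr -0.04 M [-0.38  0.25 -0.09]
```

>>> {"fn": "move_arm", "kwargs": {"series": [[[0.03,-0.03,0.06,0],[0.04,-0.06,0.07,0],[0.04,-0.09,0.07,0],[0.04,-0.12,0.07,0]]]}}

```text
time_s: 19.6
ee_pos: [0.5243, 0.1324, 0.1273]
orientation: [0.401, 3.08, 0.025]
contact_force: [1.8, 6.2, 4.0]
width: 0.186
```

```bash
python3 s.py
```

```text
t 19.60 travel 38.9 [-126.1   72.7  127.3] a 0.996 r 48.4 F [0.1 6.4 4. ] rad 2.0 tan 3.4 w 0.186 tilt [0.037 0.011] yerr 0.06 M [ 1.39 -0.51  0.11]
```

>>> {"fn": "move_arm", "kwargs": {"series": [[[0.03,-0.12,0.06,0],[0.03,-0.16,0.06,0],[0.03,-0.2,0.06,0],[0.03,-0.22,0.06,0]]]}}

```text
time_s: 19.93
ee_pos: [0.5224, 0.127, 0.1262]
orientation: [0.4, 3.079, 0.027]
contact_force: [-1.7, 1.2, 4.8]
width: 0.18
```

```bash
python3 s.py
```

```text
t 19.93 travel 33.1 [-126.7   66.9  126.2] a 1.021 r 48.3 F [-2.   0.7  4.8] rad 4.2 tan 3.1 w 0.180 tilt [0.039 0.013] yerr 0.10 M [0.34 0.11 0.02]
```

>>> {"fn": "move_arm", "kwargs": {"series": [[[0.04,0,0.06,0],[0.05,0,0.1,0],[0.05,0,0.1,0],[0.05,0,0.1,0]]]}}

```text
time_s: 20.27
ee_pos: [0.5211, 0.1274, 0.1236]
orientation: [0.4, 3.079, 0.028]
contact_force: [-1.1, 0.9, 4.9]
width: 0.184
```

```bash
python3 s.py;  python3 - <<'E'
from h import *
im=snapshot("scene");cv2.imwrite("pics/s8.png",cv2.resize(im[140:240,235:335],None,fx=6,fy=6,interpolation=cv2.INTER_CUBIC)[:,:,::-1])
im=snapshot("wrist"); cv2.imwrite("pics/w8.png",im[:,:,::-1])
E
```

```text
t 20.27 travel 33.2 [-128.    67.   123.6] a 1.082 r 48.1 F [-1.3  0.6  4.9] rad 3.5 tan 3.7 w 0.184 tilt [0.039 0.013] yerr 0.09 M [ 0.06  0.17 -0.06]
```

View pics/w8.png

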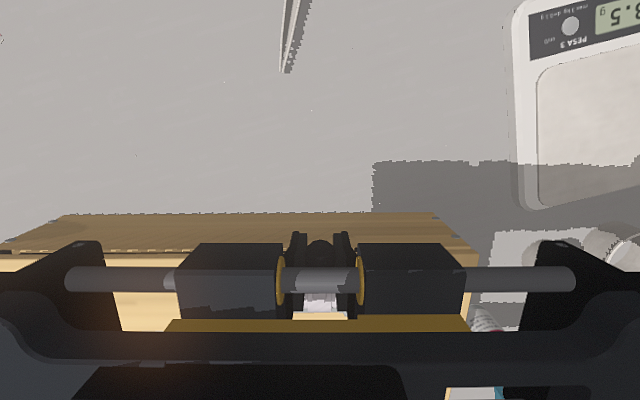

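View pics/s8.png

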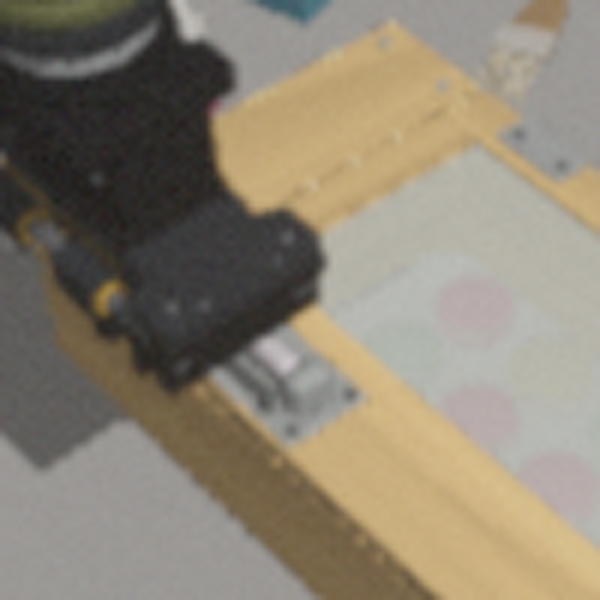

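>>> {"fn": "move_arm", "kwargs": {"series": [[[0.04,0,0.08,0],[0.07,0,0.16,0],[0.1,0,0.23,0],[0.11,0,0.28,0],[0.11,0,0.28,0]]]}}

```text
time_s: 20.78
ee_pos: [0.518, 0.1283, 0.1148]
orientation: [0.4, 3.079, 0.027]
contact_force: [-1.4, 0.2, 3.9]
width: 0.181
```

```bash
python3 s.py
```

```text
t 20.78 travel 33.3 [-131.2   67.1  114.8] a 1.277 r 47.8 F [-1.4 -0.2  3.9] rad 2.4 tan 3.3 w 0.181 tilt [0.038 0.013] yerr 0.09 M [ 0.13  0.15 -0.08]
```

>>> {"fn": "move_arm", "kwargs": {"series": [[[0.03,0,0.09,0],[0.05,0,0.18,0],[0.06,0,0.26,0],[0.06,0,0.32,0],[0.06,0,0.32,0]]]}}

```text
time_s: 21.2
ee_pos: [0.5159, 0.1289, 0.1045]
orientation: [0.4, 3.081, 0.026]
contact_force: [-2.0, 0.4, 1.9]
width: 0.169
```

```bash
python3 s.py
```

```text
t 21.20 travel 33.3 [-133.4   67.1  104.5] a 1.498 r 48.0 F [-2.  -0.1  1.9] rad 2.2 tan 1.8 w 0.169 tilt [0.037 0.012] yerr 0.11 M [ 0.06  0.39 -0.  ]
```

Push on gently to feel the end stop.

>>> {"fn": "move_arm", "kwargs": {"series": [[[0,0,0.05,0],[0,0,0.1,0],[0,0,0.13,0],[0,0,0.13,0]]]}}

```text
time_s: 21.53
ee_pos: [0.5156, 0.129, 0.1002]
orientation: [0.399, 3.082, 0.026]
contact_force: [-3.4, 1.6, 3.3]
width: 0.172
```

```bash
python3 s.py
```

```text
t 21.53 travel 33.4 [-133.7   67.2  100.2] a 1.588 r 48.2 F [-3.7  0.7  3.3] rad 3.6 tan 3.3 w 0.172 tilt [0.036 0.012] yerr 0.12 M [ 0.07  0.53 -0.02]
```

>>> {"fn": "move_arm", "kwargs": {"series": [[[0,0,0,0],[0,0,0,0],[0,0,0,0],[0,0,0,0],[0,0,0,0]]], "hand": 0.3}}

```text
time_s: 21.95
ee_pos: [0.5157, 0.1288, 0.1001]
orientation: [0.4, 3.081, 0.026]
contact_force: [0.2, 0.1, 0.1]
width: 0.465
```

>>> {"fn": "move_arm", "kwargs": {"series": [[[0,0,-0.5,0],[0,0,-1.3,0],[-0.5,0,-2.1,0],[-1.2,0,-2.8,0],[-1.7,0,-3.0,0]]]}}

```text
time_s: 22.37
ee_pos: [0.5648, 0.1147, 0.1957]
orientation: [0.399, 3.075, 0.03]
contact_force: [0.7, 0.6, 0.6]
width: 0.691
```

```bash
python3 s.py
cat > look.py <<'E'
from h import *
import sys
n=sys.argv[1]
o=bot.get_obs();im=snapshot("wrist"); cv2.imwrite(f"pics/w{n}.png",im[:,:,::-1])
cv2.imwrite(f"pics/w{n}c.png",cv2.resize(im[100:250,240:440],None,fx=4,fy=4,interpolation=cv2.INTER_CUBIC)[:,:,::-1])
c=calibration("wrist"); V=wview(c,o)
for a in (0,.95,1.45): print(a,((proj(c,b2w((-86-48*np.sin(a),67.5,103+48*np.cos(a)),BOX),V)[0]+.5-[240,100])*4-.5).round(0))
im=snapshot("top");cv2.imwrite(f"pics/t{n}.png",cv2.resize(im[150:250,190:320],None,fx=6,fy=6,interpolation=cv2.INTER_CUBIC)[:,:,::-1])
E
python3 look.py 9
```

```text
t 22.37 travel 32.1 [-82.5  65.9 195.7] a -0.032 r 94.8 F [0.5 0.7 0.6] rad 0.6 tan 0.5 w 0.691 tilt [0.043 0.014] yerr 0.12 M [-0.   -0.01  0.05]
0 [321. 502.]
0.95 [318. 264.]
1.45 [316. 200.]
```

View pics/w9c.png

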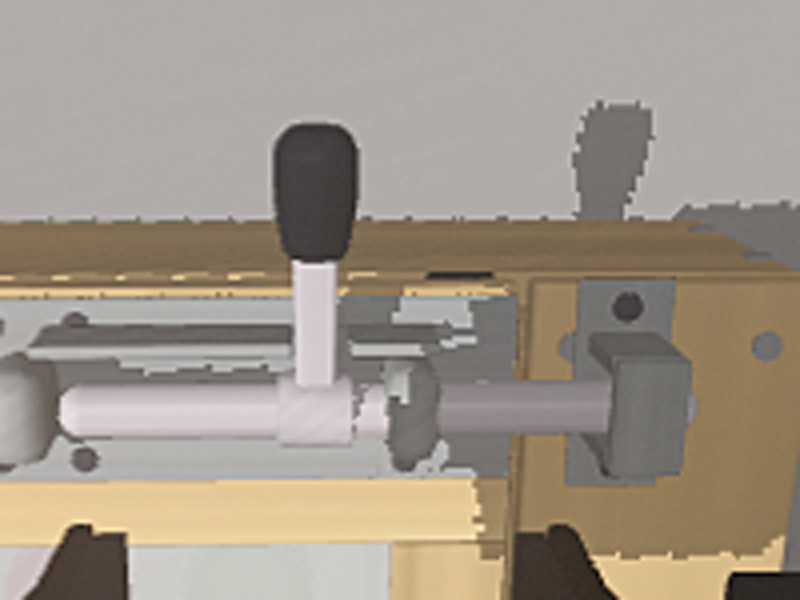

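Run:
```python
from h import *
im=snapshot("scene");cv2.imwrite("pics/s9.png",cv2.resize(im[140:240,235:335],None,fx=6,fy=6,interpolation=cv2.INTER_CUBIC)[:,:,::-1])
```

```text
(no output)
```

View pics/t9.png

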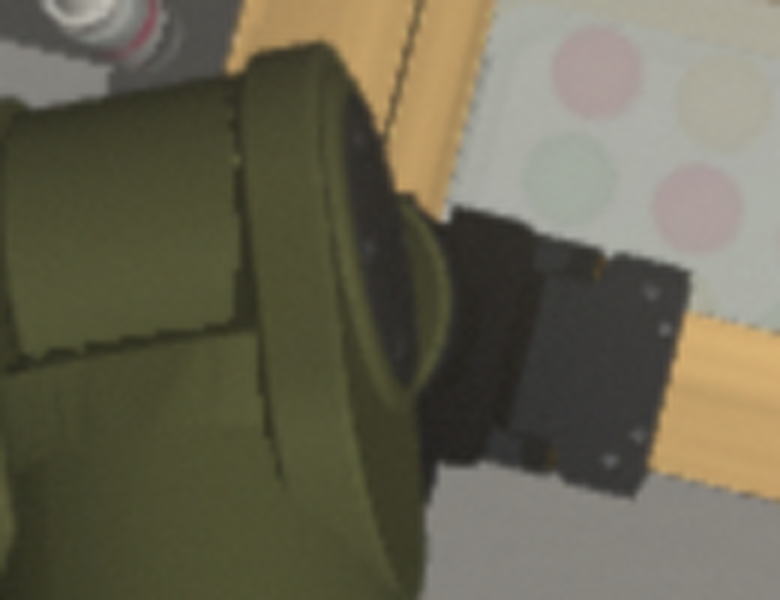

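View pics/s9.png

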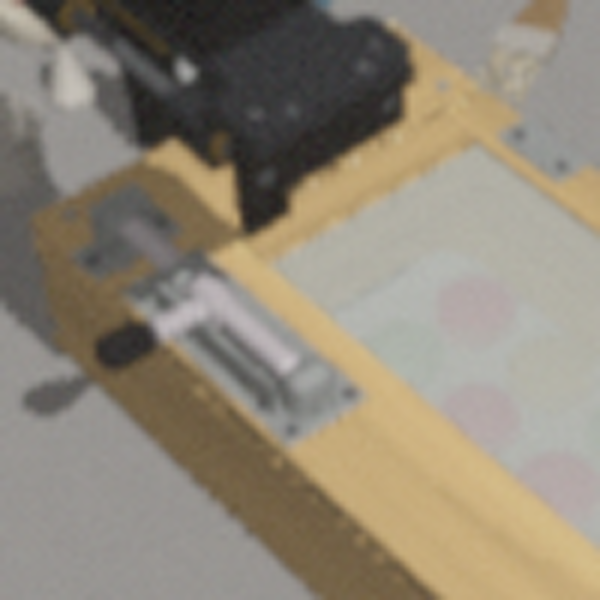

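Run:
```python
from h import *
goto((-135,67.3,160))
```

```text
t 22.52 tcp box [-84.4  64.8 192. ] F [-0.5 -0.  -1. ] yerr 0.01 width 0.698 tilt [ 0.037  0.012 -0.999]
  move [1.72  0.063 1.013] spin 0.00 rows>= 2.0
```

>>> {"fn": "move_arm", "kwargs": {"series": [[[0.8,0.06,0,0],[1.7,0.06,0.3,0],[1.7,0.06,0.6,0],[1.7,0.06,0.6,0],[1.7,0.06,0.6,0]]], "hand": 1, "force": 20}}

```text
time_s: 22.93
ee_pos: [0.5135, 0.1291, 0.1714]
orientation: [0.401, 3.082, 0.024]
contact_force: [0.1, -0.3, -0.2]
width: 0.405
```

>>> {"fn": "move_arm", "kwargs": {"series": [[[0,0,0,0],[0,0,0,0],[0,0,0,0],[0,0,0,0],[0,0,0,0]]]}}

```text
time_s: 23.35
ee_pos: [0.5139, 0.1289, 0.1716]
orientation: [0.402, 3.081, 0.024]
contact_force: [-0.4, 0.3, -0.4]
width: 0.049
```

Run:
```python
from h import *
goto((-135,67.3,140))
```

```text
t 23.35 tcp box [-135.3   66.6  171.6] F [-0.5  0.2 -0.4] yerr 0.02 width 0.049 tilt [ 0.036  0.011 -0.999]
  move [0.024 0.002 1.054] spin 0.00 rows>= 1.0
```

>>> {"fn": "move_arm", "kwargs": {"series": [[[0,0,0.3,0],[0,0,0.6,0],[0,0,0.9,0],[0,0,1.05,0],[0,0,1.1,0]]]}}

```text
time_s: 23.77
ee_pos: [0.5141, 0.1291, 0.1373]
orientation: [0.402, 3.084, 0.022]
contact_force: [-3.6, 0.3, 6.0]
width: 0.006
```

>>> {"fn": "move_arm", "kwargs": {"series": [[[0,0,0.06,0],[0,0,0.12,0],[0,0,0.18,0],[0,0,0.22,0]]]}}

```text
time_s: 24.1
ee_pos: [0.514, 0.1306, 0.1332]
orientation: [0.402, 3.085, 0.026]
contact_force: [-9.5, 1.8, 22.9]
width: 0.009
```

```bash
python3 s.py
```

```text
t 24.10 travel 34.5 [-135.6   68.3  133.2] a 1.000 r 59.6 F [-9.7 -0.7 22.9] rad 20.5 tan 14.1 w 0.009 tilt [0.032 0.013] yerr 0.04 M [0.35 2.3  0.07]
```

>>> {"fn": "move_arm", "kwargs": {"series": [[[0,0,-0.2,0],[0,0,-0.8,0],[0,0,-1.6,0],[0,0,-2.4,0],[0,0,-3.2,0]]]}}

```text
time_s: 24.52
ee_pos: [0.5109, 0.1293, 0.2301]
orientation: [0.402, 3.085, 0.026]
contact_force: [0.5, 0.2, -0.3]
width: 0.006
```

>>> {"fn": "move_arm", "kwargs": {"series": [[[-0.8,0,0,0],[-1.6,0,0,0],[-1.7,0,0.5,0],[-1.7,0,0.9,0],[-1.7,0,0.9,0]]]}}

```text
time_s: 24.93
ee_pos: [0.5591, 0.1162, 0.2012]
orientation: [0.403, 3.09, 0.022]
contact_force: [-0.7, -0.6, 0.2]
width: 0.005
```

```bash
python3 s.py; python3 look.py 10
```

```text
t 24.93 travel 32.1 [-88.4  65.9 201.2] a 0.029 r 100.3 F [-0.6 -0.7  0.2] rad 0.2 tan -0.6 w 0.005 tilt [0.027 0.011] yerr 0.01 M [-0.01  0.1   0.01]
0 [322. 523.]
0.95 [320. 294.]
1.45 [318. 231.]
```

View pics/w10c.png

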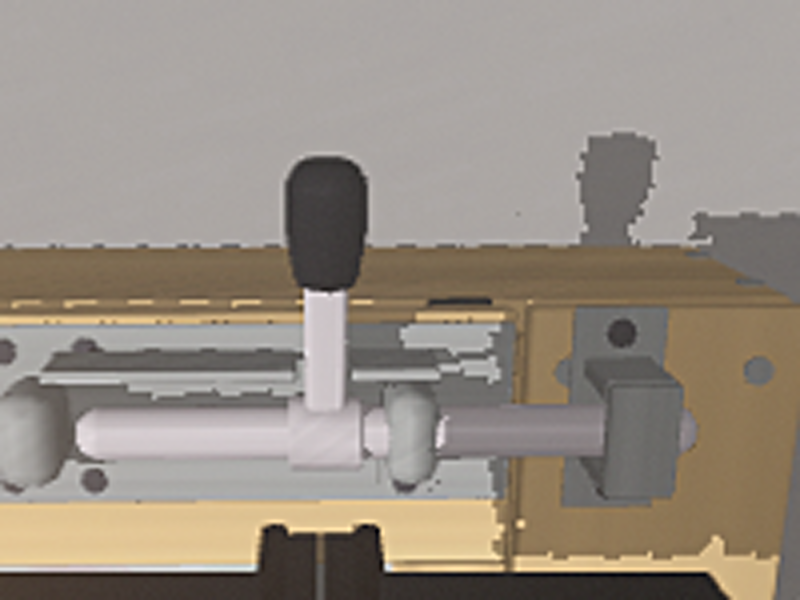

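>>> {"fn": "move_arm", "kwargs": {"series": [[[0,0,-0.8,0],[0.5,0,-1.6,0],[1.5,0,-2.4,0],[2.5,0,-3.0,0],[3.5,0,-3.0,0]]]}}

```text
time_s: 25.45
ee_pos: [0.4561, 0.1433, 0.2954]
orientation: [0.401, 3.082, 0.032]
contact_force: [1.4, 0.7, -0.3]
width: 0.009
```

>>> {"fn": "move_arm", "kwargs": {"series": [[[0,0,0,0],[0,0,0,0],[0,0,0,0]]]}}

```text
time_s: 25.7
ee_pos: [0.4565, 0.1432, 0.2962]
orientation: [0.4, 3.08, 0.034]
contact_force: [0.1, -0.2, -0.2]
width: 0.005
```

```bash
python3 s.py
python3 - <<'E'
from h import *
im=snapshot("scene");cv2.imwrite("pics/s11.png",im[:,:,::-1])
im=snapshot("top");cv2.imwrite("pics/t11.png",cv2.resize(im[100:320,185:455],None,fx=2.7,fy=2.7,interpolation=cv2.INTER_CUBIC)[:,:,::-1])
E
```

```text
t 25.70 travel 31.9 [-194.5   65.7  296.2] a 0.509 r 223.5 F [ 0.1 -0.2 -0.2] rad -0.2 tan -0.0 w 0.005 tilt [0.038 0.017] yerr 0.08 M [-0.03  0.04 -0.01]
```

View pics/s11.png

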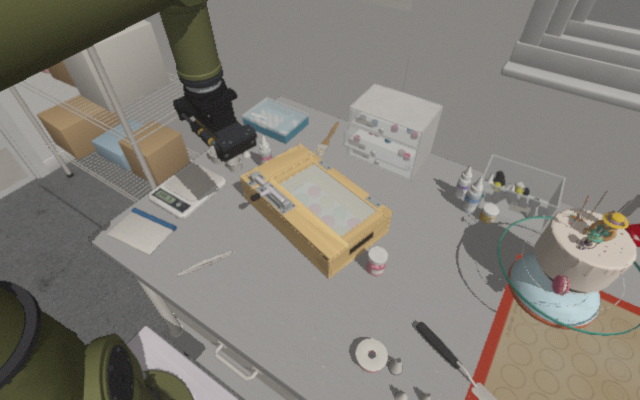

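View pics/t11.png

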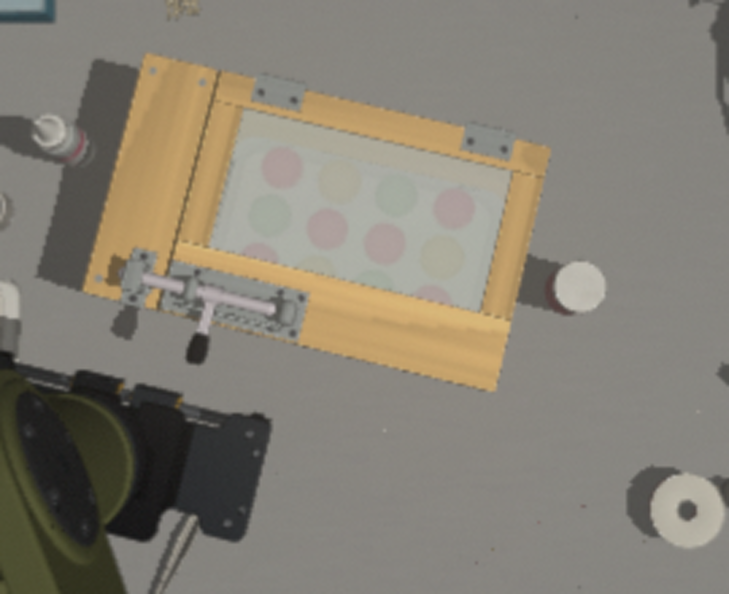

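Run:
```python
from h import *
ct=calibration("top"); ut=np.array([185+197.5/2.7-.5,100+347.5/2.7-.5])
for a in(.95,1.2,1.45): print(a,(proj(ct,b2w((-86-48*np.sin(a),68.5,103+48*np.cos(a)),BOX))[0]-ut).round(1))
print(bot.sign_off())
```

```text
0.95 [ 0.3 -3. ]
1.2 [ 0.5 -0.5]
1.45 [1.  0.9]
the job is handed in; nothing more can be done
None
```

The box is shut and bolted, and I handed the job in at about 25.7 s with the arm clear of everything. No verdict was reported.

- **Lid:** I closed it with the shut fingertips at 2–6 N. I then pinched the knob and pressed the lid onto its seal at about 15 N.
- **Bolt:** I slid it under the keeper at about 15–17 N of pressing. The nose shows beyond the keeper in the last wrist and top pictures.
- **Handle, first try:** This failed. The handle stopped on the flange, past the notch, and the pads slipped down the knob. A picture put the handle at about 0.97 rad.
- **Handle, second try:** I gripped the knob again, drew the bolt back about 6 mm and turned the handle down into the notch. I then released it and pressed its knob from above against a firm stop. That press peaked at 22.9 N, above the 15 N suggested but under 30 N.

**Last checks:**
- The stem sits between the two flange pieces in the notch.
- The bottle, jar and ribbon roll look unmoved in the pictures.
- The gripper reads no contact force.
- The handle angle is less certain from the pictures alone. A rough fit to the last top picture falls between 1.2 and 1.45 rad, so "fully down" rests mainly on the firm stop I felt.

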